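Load the packing station's holders

TASK

Set up the packing bench for a run: slip the label roll over the post of its spindle, lay the foil roll on the wheels of its cradle, stand the loose clear case in the free slot of the case rack, midway along it, and seat the black carton in its corner nest. Put each thing down right home in its own holder and leave it there; do not drop anything or knock it over.

Things in the scene. Friction and masses are not known exactly. Their poses are not given: they have to be found in the camera images.
- label_roll: Roll of blank white labels on a brown cardboard core, standing on its end on the table: outside diameter 56 mm, height 40 mm, through-bore 25 mm diameter, 110 g. Origin: centre of its lower end; z is the roll's axis, up.
- foil_roll: Short roll of foil, a plain light grey cylinder 26 mm in diameter and 94 mm long, lying on the table, 90 g; it rolls if pushed. Its own y axis runs along the roll. Origin: on the skin, 13 mm from the axis (at the start the point on the table under its middle).
- foil_roll_axis (a point): Centre of the foil roll: on its axis, half way along.
- clear_case: Clear plastic case standing alone on its narrow edge on the table, a strip of brown card inside: 156 mm long (its x), 18 mm thick (its y), 138 mm high (z, up), 75 g, stiff. Origin: centre of its lower edge. (The only other case already stands in the rack.)
- carton: Black lidded carton with a pale label on top, lying flat: 66 mm wide (its x), 110 mm long (its y), 34 mm high (z, up), 150 g; the lid is fast and its skirt (66 x 110 mm) covers the upper 15 mm of the height; the lower part is 62 mm wide. Origin: centre of the underside.
- label_spindle: Label spindle, fixed: dark round base 100 mm across, its black rubber face 8 mm above the table; in the middle an upright steel post 14 mm in diameter with a tapered tip 62 mm above the table and, at its foot, an 18 mm collar ending 12 mm above the table. Origin: on the table under the post, z up.
- foil_cradle: Foil cradle, fixed: blue base 72 x 126 mm, 5 mm thick, a cheek 38 mm high at each end (114 mm apart inside) and four black wheels: two pairs, 35 to 46 mm either side of the middle, only the base between them. A roll on the wheels lies along the cradle's y, its axis 34 mm above the table. Origin: on the table under the middle, z up.
- case_rack: Case rack, fixed: beech base 10 mm thick, wire hoops forming two slots along its x. Origin: on the table under the middle of the free slot, z up; the other slot, 70 mm away towards -y, holds a clear case (top 148 mm above the table). Slot 28 mm wide (its y) to 45 mm above the table, flared to 44 mm at the hoops' tops (65 mm), ends open. A case in it stands on the base.
- carton_nest: Carton nest, fixed: ivory base 98 x 140 mm, 6 mm thick, on which the carton lies, with four metal corner angles, lips flared outward, 30 mm above the table. Pocket between them 76 mm (its x) by 120 mm (its y); the middle 70 mm of each long side is open for fingers. Origin: on the table under the pocket's middle, z up.
Not all that is in view belongs to the job. Leave any orange look-alike of the carton alone.

How it is judged (in metres and radians):
At the end, for the whole second after the job is handed in: At rest: label roll over the post, down on the rubber face; foil roll on the four wheels, within 13 mm of the cradle's middle; clear case down in the free slot, within 20 mm of midway, leaning under 0.28 rad; carton flat on the nest's base inside the corners, within 9 mm of centre (z of label_roll in the frame of label_spindle between 0.004 and 0.014 m and horizontal distance between label_roll and label_spindle below 0.01 m and angle between label_roll's own z axis and vertical below 0.12 rad and x of foil_roll_axis in the frame of foil_cradle between -0.008 and 0.008 m and y of foil_roll_axis in the frame of foil_cradle between -0.013 and 0.013 m and z of foil_roll_axis in the frame of foil_cradle between 0.028 and 0.039 m and angle between the y axis of foil_roll and the y axis of foil_cradle, either way round below 0.15 rad and x of clear_case in the frame of case_rack between -0.02 and 0.02 m and y of clear_case in the frame of case_rack between -0.011 and 0.011 m and z of clear_case in the frame of case_rack between 0.005 and 0.016 m and angle between clear_case's own z axis and vertical below 0.28 rad and angle between the x axis of clear_case and the x axis of case_rack, either way round below 0.25 rad and x of carton in the frame of carton_nest between -0.009 and 0.009 m and y of carton in the frame of carton_nest between -0.009 and 0.009 m and z of carton in the frame of carton_nest between 0.002 and 0.011 m and angle between carton's own z axis and vertical below 0.1 rad and linear speed of each of label_roll, foil_roll, clear_case, carton below 0.03 m/s); the robot touches nothing.
It fails at once if one of the four things falls or is knocked over (faster than 0.65 m/s while the fingers do not hold it) ((linear speed of label_roll above 0.65 m/s and contact force between the fingers and label_roll below 0.01 N) or (linear speed of foil_roll above 0.65 m/s and contact force between the fingers and foil_roll below 0.01 N) or (linear speed of clear_case above 0.65 m/s and contact force between the fingers and clear_case below 0.01 N) or (linear speed of carton above 0.65 m/s and contact force between the fingers and carton below 0.01 N)).
It also fails if it takes over 134 s, if anything falls off the work surface, if the arm or the gripper's body presses on something with over 40 N, if the wrist force passes 120 N, or if a joint passes its speed limit or range.

ROBOT

A 6-joint arm with a two-finger parallel gripper is mounted at the origin on a cart in front of the work surface, level with it; the furniture and walls round the work are solid. World frame = base frame: x ahead of the robot, y to its left, z up, the work surface at z = 0. Lengths are in m, angles in degrees, forces in N, time in s.
With the tool pointing down it reaches from about 0.25 to 0.725 m from the base axis. Payload 9.7 kg.
Tool frame: the origin (TCP) lies at the very end of the fingers, on their centre line; the grasp point (between the pads) lies 19 mm behind it; z points along the fingers, y is the line along which they close (so a half turn about z gives the same grasp; the last joint's range is limited). The gripper opens to 85 mm and grips with 20 to 120 N. Pads are 22 mm wide; open, the fingers measure 114 mm over their backs; the gripper's body (76 mm by 85 mm) begins 54 mm behind the grasp point. The pads swing forward as they close: fully open they stand 13 mm farther back than shut.
Start: joints at [-63.484, 4.979, 10.078, 95.1, 0, 90], TCP at [0.246, -0.492, 0.192] pointing down, gripper open.
Joint ranges: [-179.16, 179.16], [-48.56, 103.87], [-65.8, 70.77], [-126.05, 130.52], [-82.76, 87.17], [-180, 180]. Speed limits (degrees/s): [127.2, 127.2, 147.25, 180, 180, 180].

INTERFACE

Orientations are given as [roll, pitch, yaw] about the fixed x, y, z axes, in that order (R = Rz(yaw) Ry(pitch) Rx(roll)).
In Python, from workcell import bot gives the robot as it stands.
- The arm moves only by the tool step_arm, never from a script. Its argument "targets" is a list of rows, each a list of 3 entries, a list of its own where there are three numbers: the opening, from 0 (shut) to 1 (fully open), then the shift along the world's x, y, z in mm, then the turn, a rotation vector about the world's x, y, z in rad. In form: [[grip, [tx, ty, tz], [wx, wy, wz]], ...]. A call has 1 to 8 rows; each row is the pose to reach, as a shift and turn from the pose commanded when the call began; what a row does not reach only later rows make up. A row lasts 1/10 s, in which the tool goes at most 50 mm and 8.59 degrees, less where a joint would pass 70% of its speed; a pose out of reach is approached as far as the arm can. A call with a gripper value outside its range is refused whole. The fingers move at their own pace and stop on an object; "force" is the grip in N (left out, the last holds). Time passes only in rows, so rows that repeat a pose let the fingers close. It gives the time, the measured TCP pose, the force, the opening and the grip force at its end, in the units of the state.
- bot.get_obs(): the state, without advancing time (a new reading comes with each control period).
- bot.camera(name): name is "side" or "top"; returns (picture, depth): 384x512x3 uint8, red, green, blue; 384x512 float32, m along the optical axis (not along the pixel's ray), 0 where there is no reading.
- bot.camera_params(name): a dict with "K" (3x3 intrinsics, pixels), "R" (3x3) and "t" (3): a world point X has camera coordinates R X + t. Camera axes: x right, y down, z forward; pixel columns grow to the right and rows downward; lengths in m; the calibration is good to about 2 mm. A picture is of the moment at which its call begins. camera_params takes no time and is no camera call.
- bot.job_done(): hands the job in; it is judged then, once.
The state is a dict: "time": time; "q": joint angles; "qd": joint speeds; "joint_efforts": joint torques, N m; "ee_pos": TCP position; "tcp_rot": TCP orientation; "wrist_force": force on the tool from outside, world axes, zero at the start; "torque": the same for the moment, N m; "opening": finger opening in m; "grasp_force": force on a finger pad.
Only numpy, scipy, OpenCV 4.12 (cv2) and the standard library are available. Lean on these libraries where they do the work, as an engineer would, in place of code of your own. Each camera call takes 0.05 s, during which the arm holds its last target. There are 200 camera calls.

## Working session

There is one attempt and no reset: what is moved stays moved. The work goes in short steps, Python scripts to look and compute and a tool call to move; the robot and the scene stay as the last step left them, time stands still between calls to the robot, and variables do not carry over. Pictures are saved under pics/ and viewed, at most 19 in all, crops included, and the job is handed in when it is done.

Besides the shell and the picture viewer there is one more tool, called after "Request:" as a command line: name --argument value ..., lists and objects as JSON in quotes. step_arm: Moves the arm, as the interface text tells. Its arguments: {"type":"object","properties":{"targets":{"type":"array","items":{"type":"array"}},"force":{"type":"number"}},"required":["targets"]}

```bash
mkdir -p pics; ls; python3 - <<'E'
from workcell import bot
import cv2,numpy as np
for n in("side","top"):
    p,d=bot.camera(n); np.savez(f"pics/{n}0.npz",p=p,d=d)
    cv2.imwrite(f"pics/{n}0.png",cv2.resize(p[:,:,::-1],(800,600)))
    c=bot.camera_params(n); print(n,c["K"].tolist(),c["R"].round(3).tolist(),c["t"].round(3).tolist())
o=bot.get_obs();print(o)
E
```

```text
pics
side [[379.70454956395787, 0.0, 252.67860424611874], [0.0, 379.70454956395787, 186.6880414306885], [0.0, 0.0, 1.0]] [[0.999, -0.029, -0.014], [-0.024, -0.354, -0.935], [0.022, 0.935, -0.355]] [-0.622, 0.06, 1.237]
top [[419.3799751644398, 0.0, 252.86596475869473], [0.0, 419.3799751644398, 187.46932622829675], [0.0, 0.0, 1.0]] [[0.007, -1.0, 0.008], [-0.999, -0.007, -0.04], [0.04, -0.008, -0.999]] [0.006, 0.594, 1.228]
{'time': 0.1, 'q': array([-6.34824742e+01,  5.00845064e+00,  1.00425107e+01,  9.50990222e+01,
       -7.42398648e-04,  9.00012557e+01]), 'qd': array([-0.085507  , -0.00172521,  0.14962479, -0.11689325,  0.02562801,
        0.04967267]), 'joint_efforts': array([-1.62759578e-03, -5.21562231e+01,  4.65652978e+01,  1.59131724e-02,
       -1.18031262e-04,  2.28368646e-05]), 'ee_pos': array([ 0.24545533, -0.49193977,  0.19118066]), 'tcp_rot': array([-1.79935038e+02,  7.43821868e-04,  2.65162710e+01]), 'wrist_force': array([ 0.38282824,  0.46215091, -0.48131604]), 'torque': array([-0.01656005, -0.05807894, -0.04762544]), 'grasp_force': 0.0, 'opening': 0.0852821221944612}
```

View pics/top0.png

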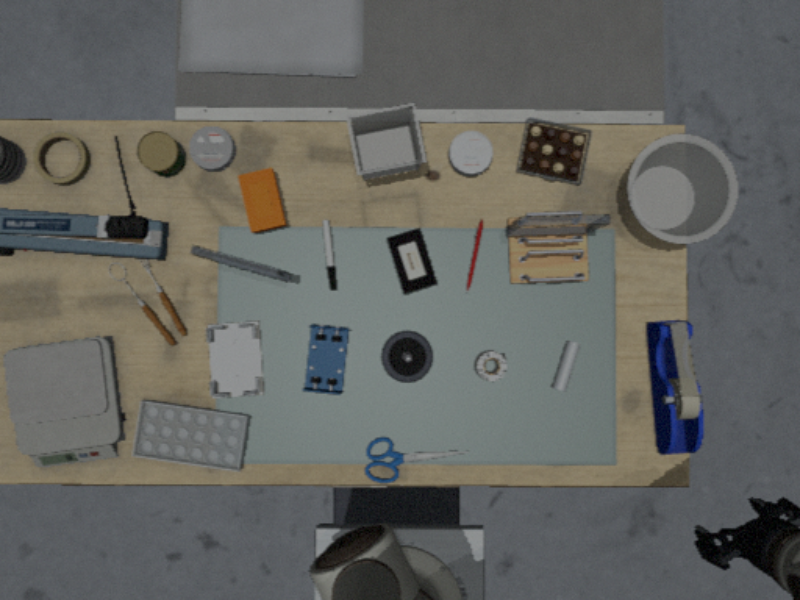

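View pics/side0.png

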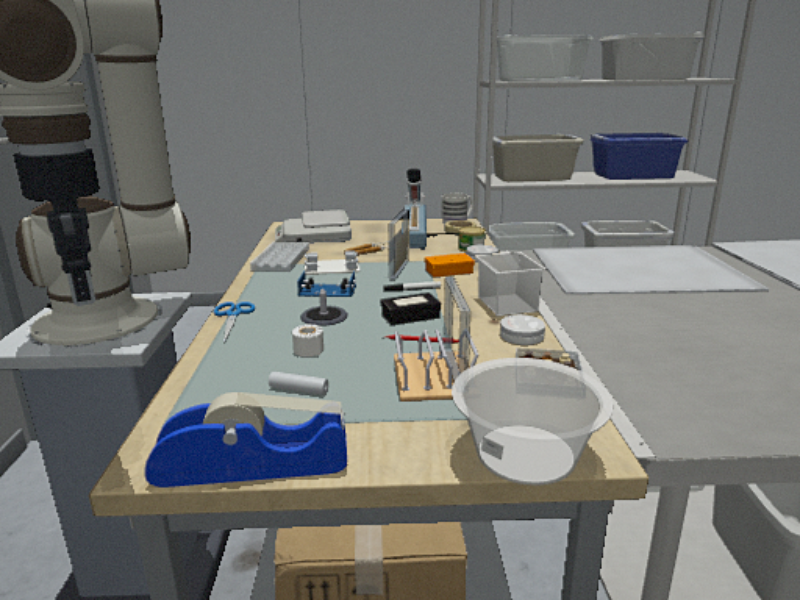

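The top view shows the mat items, in 800x600 pixels. The case is edge-on at (245,265), the carton at (412,262), and the rack at (550,255) with its filled slot on the far side. The nest is at (235,358), cradle (327,358), spindle (407,356), label roll (491,366) and foil roll (566,365). The orange look-alike is at (262,200). The side view confirms all of these standing.

```bash
cat > h.py <<'E'
from workcell import bot
import cv2,numpy as np
def ray(n,uv,z):
    c=bot.camera_params(n); uv=np.atleast_2d(uv).astype(float)
    d=np.c_[uv,np.ones(len(uv))]@np.linalg.inv(c["K"]).T@c["R"]; o=-c["R"].T@c["t"]
    return o+d*((z-o[2])/d[:,2])[:,None]
def proj(n,X):
    c=bot.camera_params(n); q=(np.atleast_2d(X)@c["R"].T+c["t"])@c["K"].T; return q[:,:2]/q[:,2:]
def cloud(n,d):
    c=bot.camera_params(n); v,u=np.mgrid[:384,:512]
    P=np.stack([u*d,v*d,d],-1)@np.linalg.inv(c["K"]).T
    return (P-c["t"])@c["R"]
E
python3 - <<'E'
from h import *
z=np.load("pics/top0.npz");p=z["p"];d=z["d"]
P=cloud("top",d)
for nm,(u,v) in dict(case=(157,170),carton=(264,168),rack=(352,173),nest=(150,229),cradle=(209,229),spindle=(260,235),roll=(314,234),foil=(362,234)).items():
    w=P[v-30:v+30,u-35:u+35].reshape(-1,3); w=w[w[:,2]>0.004]
    print(nm,ray("top",(u,v),0).round(3)[0], len(w), np.percentile(w[:,2],[10,50,90,98]).round(3))
cv2.imwrite("pics/a.png",cv2.resize(p[130:310,118:398,::-1],(800,514),interpolation=cv2.INTER_CUBIC))
s=np.load("pics/side0.npz")["p"]
cv2.imwrite("pics/b.png",cv2.resize(s[130:270,120:330,::-1],(800,533),interpolation=cv2.INTER_CUBIC))
E
```

```text
case [0.644 0.296 0.   ] 929 [0.004 0.034 0.14  1.251]
carton [ 0.653 -0.023  0.   ] 1204 [0.005 0.033 0.037 0.041]
rack [ 0.64  -0.287  0.   ] 2207 [0.006 0.011 0.065 0.149]
nest [0.469 0.314 0.   ] 1564 [0.005 0.007 0.024 0.031]
cradle [0.47  0.139 0.   ] 1122 [0.004 0.006 0.028 0.041]
spindle [ 0.453 -0.012  0.   ] 1097 [0.005 0.007 0.011 0.16 ]
roll [ 0.457 -0.173  0.   ] 673 [0.004 0.006 0.042 1.251]
foil [ 0.458 -0.316  0.   ] 686 [0.004 0.006 0.027 1.251]
```

View pics/a.png

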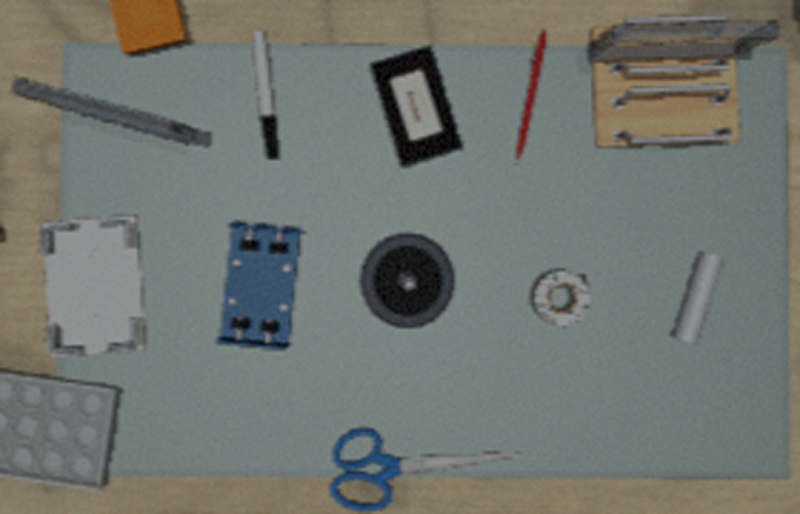

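View pics/b.png

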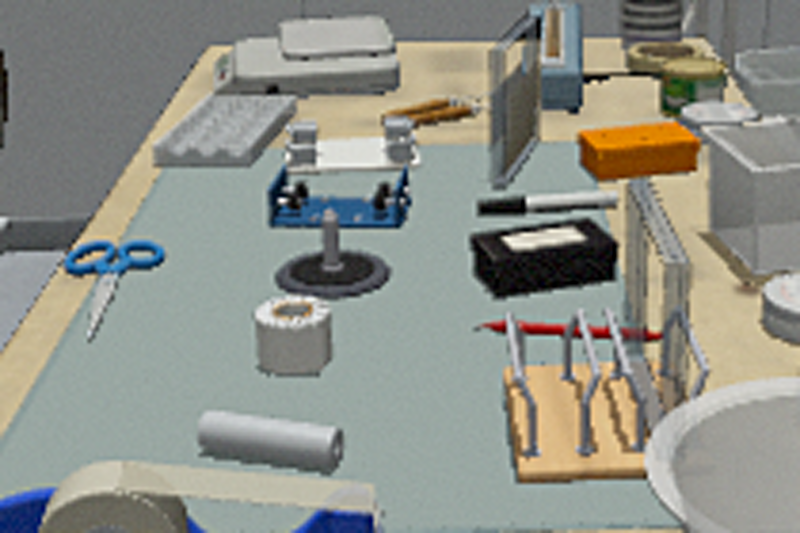

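The top crop gives clean outlines. The free rack slot lies between the hoops at rows 95 and 140. The side crop shows the same layout, and the cradle and nest are empty. Next I measure each item.

```bash
cat > m.py <<'E'
from h import *
z=np.load("pics/top0.npz");p=z["p"];d=z["d"];P=cloud("top",d);P[(d==0)|(P[...,2]>.3)]=-1
hsv=cv2.cvtColor(p,cv2.COLOR_RGB2HSV).astype(int);H,S,V=hsv[...,0],hsv[...,1],hsv[...,2]
k=2.857
def box(a,b,c,e): # crop-a coords
    m=np.zeros((384,512),bool); m[int(130+b/k):int(130+e/k)+1,int(118+a/k):int(118+c/k)+1]=1; return m
def uv(m):
    v,u=np.nonzero(m); return np.c_[u,v].astype(np.float32)
def big(m):
    n,l,s,c=cv2.connectedComponentsWithStats(m.astype(np.uint8)); return l==1+np.argmax(s[1:,4])
def rect(nm,m,zz):
    x=ray("top",uv(m),zz)[:,:2].astype(np.float32); r=cv2.minAreaRect(x)
    b=cv2.boxPoints(r);e=[b[1]-b[0],b[2]-b[1]];L=max(e,key=np.linalg.norm)
    print(nm,"n",m.sum(),"ctr",np.round(r[0],4),"mean",x.mean(0).round(4),"size",np.round(sorted(r[1]),4),"long axis yaw %.1f"%(np.degrees(np.arctan2(L[1],L[0]))%180),
      "z",np.percentile(P[m][:,2],[10,50,90]).round(4)); return r
B=box(360,35,475,175);rect("carton",cv2.morphologyEx(big(B&(V<60)).astype(np.uint8),cv2.MORPH_CLOSE,np.ones((15,15)))>0,.034)
B=box(520,255,605,340);m=big(B&((P[...,2]>.025)));rect("roll",m,.04);
w=B&(V>140)&(S<60);rect("rollwhite",big(w),.04)
B=box(350,220,470,340);m=big(B&(V<100));rect("spindle",m,.008)
m=B&(P[...,2]>.03);print("post",P[m].round(3).tolist()[:8],[ray("top",uv(m).mean(0),.06).round(4)])
m=B&(V>110)&(np.hypot(*(np.moveaxis(P[...,:2],-1,0)-np.array([.455,-.015])[:,None,None]))<.025);print("post bright",uv(m).mean(0),ray("top",uv(m).mean(0),.06) if m.any() else 0)
B=box(205,210,310,360);m=big(B&(H>95)&(H<125)&(S>100));rect("cradle",m,.005)
m=B&(V<45);n,l,s,c=cv2.connectedComponentsWithStats(m.astype(np.uint8))
for i in range(1,n):
    if s[i,4]>8: print("wheel",s[i,4],c[i].round(1),ray("top",c[i],.025).round(4)[0],np.percentile(P[l==i][:,2],[50,90]).round(3))
for e in(.03,):
    m=B&(P[...,2]>e);n,l,s,c=cv2.connectedComponentsWithStats(m.astype(np.uint8))
    for i in range(1,n):
        if s[i,4]>4: rect(" cheek",l==i,.038)
B=box(30,200,160,365);m=big(B&(V>125)&(S<40)|B&(P[...,2]>.015));rect("nest",m,.006)
m=B&(P[...,2]>.02);n,l,s,c=cv2.connectedComponentsWithStats(m.astype(np.uint8))
for i in range(1,n):
    if s[i,4]>4: rect(" corner",l==i,.028)
B=box(660,240,735,355);m=big(B&(P[...,2]>.008));rect("foil",m,.013);rect("foilc",big(B&(V>135)&(S<25)),.018)
B=box(5,60,220,160);m=B&(P[...,2]>.1);rect("case top",m,.138);
x=P[m];print(len(x),x.mean(0).round(4))
B=box(580,8,785,160);m=B&(P[...,2]>.13);rect("racked",m,.148)
m=big(B&(H>8)&(H<25)&(S>70)&(P[...,2]<.03));rect("rackbase",m,.01)
m=B&(P[...,2]>.03)&(P[...,2]<.09);n,l,s,c=cv2.connectedComponentsWithStats(m.astype(np.uint8))
for i in range(1,n):
    if s[i,4]>4: rect(" hoop",l==i,.065)
E
python3 m.py
```

```text
carton n 836 ctr [ 0.6537 -0.0201] mean [ 0.6537 -0.02  ] size [0.0649 0.1092] long axis yaw 17.5 z [0.031  0.0344 0.0374]
roll n 255 ctr [ 0.4598 -0.1656] mean [ 0.4603 -0.1664] size [0.0517 0.0549] long axis yaw 90.3 z [0.0354 0.0398 0.0432]
rollwhite n 20 ctr [ 0.4383 -0.1714] mean [ 0.4392 -0.1708] size [0.0086 0.0202] long axis yaw 90.3 z [0.0377 0.04   0.0425]
spindle n 877 ctr [ 0.4758 -0.0122] mean [ 0.4748 -0.0125] size [0.0946 0.0972] long axis yaw 0.3 z [0.0038 0.0076 0.0108]
post [[0.481, -0.012, 0.032], [0.48, -0.008, 0.053], [0.48, -0.011, 0.058], [0.48, -0.014, 0.06], [0.479, -0.017, 0.033], [0.477, -0.005, 0.051], [0.477, -0.008, 0.062], [0.477, -0.011, 0.064]] [array([[ 0.4754, -0.0115,  0.06  ]])]
post bright [260.75 229.25] [[ 0.47366482 -0.01296738  0.06      ]]
cradle n 808 ctr [0.4679 0.1408] mean [0.4676 0.1394] size [0.0711 0.1248] long axis yaw 174.2 z [0.0024 0.0057 0.0231]
wheel 17 [204.9 215.2] [0.5115 0.149  0.025 ] [0.025 0.029]
wheel 15 [215. 216.] [0.5093 0.1197 0.025 ] [0.026 0.031]
wheel 16 [201.8 243. ] [0.4307 0.1572 0.025 ] [0.025 0.027]
wheel 16 
[... 1612 characters left out ...]
2756] mean [ 0.7397 -0.2771] size [0.0067 0.1002] long axis yaw 92.2 z [0.0614 0.0652 0.0677]
 hoop n 24 ctr [ 0.7127 -0.1957] mean [ 0.7115 -0.196 ] size [0.0085 0.0201] long axis yaw 180.0 z [0.0343 0.0605 0.08  ]
 hoop n 26 ctr [ 0.7154 -0.3485] mean [ 0.7144 -0.3482] size [0.0116 0.0208] long axis yaw 112.2 z [0.035  0.0574 0.0871]
 hoop n 91 ctr [ 0.6919 -0.2742] mean [ 0.6907 -0.2768] size [0.0114 0.1086] long axis yaw 93.5 z [0.0525 0.064  0.0675]
 hoop n 91 ctr [ 0.6658 -0.2739] mean [ 0.6682 -0.2757] size [0.0137 0.1086] long axis yaw 92.0 z [0.0525 0.064  0.0676]
 hoop n 91 ctr [ 0.6225 -0.2769] mean [ 0.6212 -0.2807] size [0.0107 0.1083] long axis yaw 92.1 z [0.05   0.0645 0.0674]
```

Heights agree with the given sizes: carton 34, roll 40, case 138, base 10, hoops 65 and cradle cheeks 38 mm. I still need to refine the nest and cross-check against the side view. Meanwhile I move above the foil roll.

Request:
step_arm --targets '[[0.7,[214,180,-92],[0,0,-0.773]],[0.7,[214,180,-92],[0,0,-0.773]],[0.7,[214,180,-92],[0,0,-0.773]],[0.7,[214,180,-92],[0,0,-0.773]],[0.7,[214,180,-92],[0,0,-0.773]],[0.7,[214,180,-92],[0,0,-0.773]],[0.7,[214,180,-92],[0,0,-0.773]],[0.7,[214,180,-92],[0,0,-0.773]]]' --force 30

```text
time: 0.9
ee_pos: [0.4601, -0.3105, 0.0985]
tcp_rot: [-180.0, 0.1, -17.6]
wrist_force: [-0.1, -0.1, -0.1]
opening: 0.0602
grasp_force: 0.0
```

```bash
cat > n.py <<'E'
from m import *
print("-----")
B=box(30,205,160,362); hi=B&(P[...,2]>.02)
w=B&(V>150)&(S<30); w=big(w);rect("nest white",w,.006)
# side-view checks: same features triangulated
s=np.load("pics/side0.npz");sp=s["p"];Q=cloud("side",s["d"]);Q[(s["d"]==0)]=-9
def reg(x0,x1,y0,y1,z0,z1):
    m=(Q[...,0]>x0)&(Q[...,0]<x1)&(Q[...,1]>y0)&(Q[...,1]<y1)&(Q[...,2]>z0)&(Q[...,2]<z1);x=Q[m]
    if len(x): print(len(x),np.percentile(x,[2,50,98],axis=0).round(4).tolist())
for a in[(.42,.52,-.36,-.26,.01,.1),(.42,.5,-.21,-.12,.036,.1),(.45,.5,-.04,.02,.03,.1),(.4,.55,.08,.2,.02,.1),(.38,.56,.25,.38,.02,.08),(.55,.74,.18,.38,.12,.2),(.57,.74,-.1,.06,.031,.1),(.58,.66,-.36,-.19,.055,.08),(.66,.685,-.36,-.19,.055,.08)]: reg(*a)
E
python3 n.py | sed -n '/-----/,$p'; python3 - <<'E'
from h import *
p,d=bot.camera("side");cv2.imwrite("pics/c.png",cv2.resize(p[150:300,120:320,::-1],(800,600),interpolation=cv2.INTER_CUBIC))
o=bot.get_obs();print(o["ee_pos"],o["tcp_rot"],o["time"])
E
```

```text
-----
nest white n 1 ctr [0.5018 0.2778] mean [0.5018 0.2778] size [0. 0.] long axis yaw 0.0 z [0.0002 0.0002 0.0002]
318 [[0.4218, -0.3371, 0.0105], [0.463, -0.3215, 0.0227], [0.5025, -0.3029, 0.0289]]
156 [[0.4332, -0.197, 0.0363], [0.4585, -0.1755, 0.0417], [0.4832, -0.1451, 0.044]]
44 [[0.4658, -0.0217, 0.0315], [0.4729, -0.0162, 0.0459], [0.4792, -0.0121, 0.0632]]
120 [[0.4042, 0.0988, 0.0206], [0.4308, 0.131, 0.0272], [0.5298, 0.1699, 0.0414]]
97 [[0.3981, 0.2609, 0.0203], [0.4314, 0.3241, 0.0271], [0.5327, 0.3611, 0.0329]]
80 [[0.6162, 0.2065, 0.121], [0.6348, 0.2651, 0.1398], [0.668, 0.3615, 0.1422]]
311 [[0.5971, -0.0625, 0.0316], [0.6516, -0.0263, 0.0361], [0.707, 0.0181, 0.0381]]
55 [[0.6141, -0.3347, 0.0553], [0.6191, -0.2955, 0.0656], [0.626, -0.2325, 0.0682]]
61 [[0.6623, -0.3325, 0.0561], [0.6675, -0.2892, 0.0657], [0.6848, -0.2314, 0.068]]
[ 0.45946598 -0.31168835  0.09936644] [-1.79996463e+02  7.04941615e-02 -1.76272262e+01] 0.95
```

The side view agrees to about 3 mm. Next I descend and grip the foil roll.

Request:
step_arm --targets '[[0.6,[0,0,-45],[0,0,0]],[0.6,[0,0,-80],[0,0,0]],[0.6,[0,0,-97],[0,0,0]],[0.6,[0,0,-97],[0,0,0]],[0.25,[0,0,-97],[0,0,0]],[0.25,[0,0,-97],[0,0,0]],[0.2,[0,0,-97],[0,0,0]],[0.2,[0,0,-97],[0,0,0]]]'

```text
time: 1.75
ee_pos: [0.46, -0.3126, 0.0039]
tcp_rot: [180.0, -0.1, -17.8]
wrist_force: [0.4, 0.2, -0.3]
opening: 0.0171
grasp_force: 0.0
```

Request:
step_arm --targets '[[0.1,[0,0,0],[0,0,0]],[0.1,[0,0,0],[0,0,0]],[0.1,[0,0,0],[0,0,0]],[0.1,[0,0,0],[0,0,0]],[0.1,[0,0,25],[0,0,0]],[0.1,[0,0,60],[0,0,0]],[0.1,[0,0,107],[0,0,0]],[0.1,[0,0,107],[0,0,0]]]'

```text
time: 2.55
ee_pos: [0.4618, -0.3136, 0.1164]
tcp_rot: [179.9, -0.5, -17.8]
wrist_force: [0.3, -0.4, 1.1]
opening: 0.0087
grasp_force: 0.0
```

View pics/c.png

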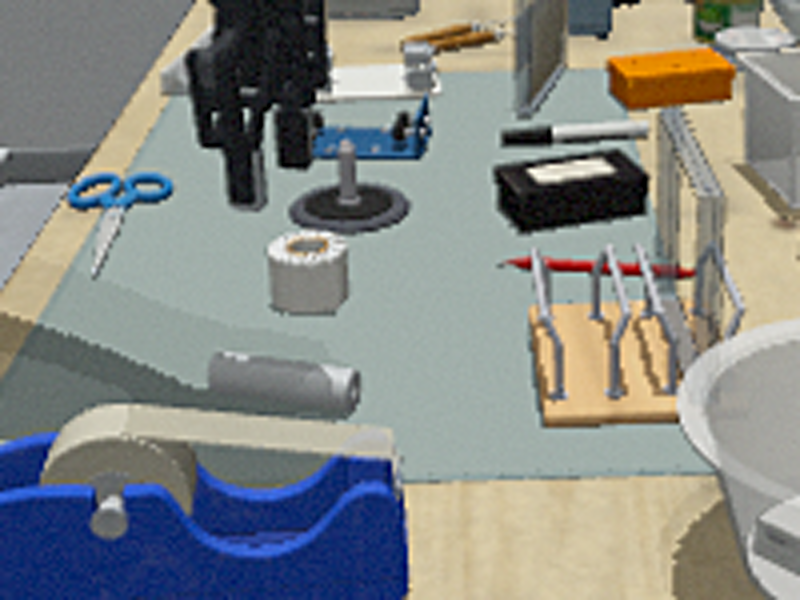

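The first picture shows the roll at (285,385) in the crop, under the gripper. The fingers closed to 9 mm without contact, so I look again.

```bash
python3 - <<'E'
from h import *
ims=[]
for n,(a,b,c,e) in(("side",(150,300,120,320)),("top",(180,290,280,440))):
    p,d=bot.camera(n);np.savez(f"pics/{n}1.npz",p=p,d=d);ims.append(cv2.resize(p[a:b,c:e,::-1],(400,300 if n=="side" else 275),interpolation=cv2.INTER_CUBIC))
ims[1]=cv2.copyMakeBorder(ims[1],0,25,0,0,0)
cv2.imwrite("pics/d.png",np.hstack(ims)); o=bot.get_obs();print(o["ee_pos"])
E
```

```text
[ 0.46019804 -0.31256049  0.1108669 ]
```

View pics/d.png

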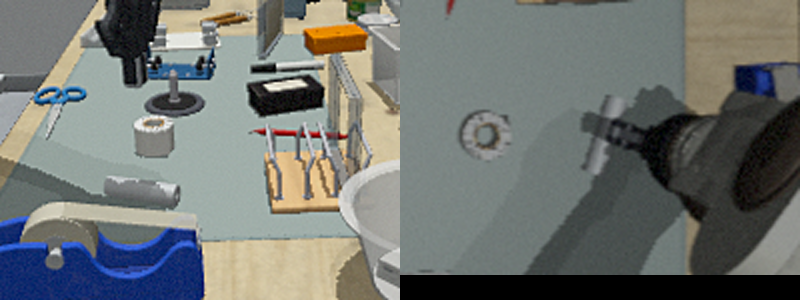

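```bash
python3 - <<'E'
from h import *
X=np.array([.4602,-.3126,.1109])
for n in("side","top"): print(n,proj(n,X),proj(n,X+[0,0,.019]))
P=cloud("top",np.load("pics/top1.npz")["d"]);Q=cloud("side",np.load("pics/side1.npz")["d"])
for A in(P,Q):
    for z0,z1 in((.008,.05),(.07,.14)):
        m=(abs(A[...,0]-.46)<.08)&(abs(A[...,1]+.31)<.06)&(A[...,2]>z0)&(A[...,2]<z1);x=A[m]
        print(len(x),np.percentile(x,[1,50,99],axis=0).round(4).tolist())
b=Q[(abs(Q[...,0]-.46)<.04)&(abs(Q[...,1]+.31)<.05)&(Q[...,2]>.06)]
print(b[np.argsort(b[:,2])[:6]].round(3))
# crop d at 2x: side tip near
m=np.zeros((384,512),bool);
s=np.load("pics/side1.npz")["p"];g=cv2.cvtColor(s,cv2.COLOR_RGB2GRAY);m=(g<60);m[:,:165]=0;m[:,205:]=0;m[:140]=0;m[200:]=0
v,u=np.nonzero(m);print("lowest dark",v.max(),u[v==v.max()],Q[v.max()-2,int(u[v==v.max()].mean())])
E
```

```text
side [[188.78219881 209.82981152]] [[188.19539951 202.57934009]]
top [[371.59285907 236.03844363]] [[373.6662348  236.57876672]]
251 [[0.4157, -0.3328, 0.0117], [0.4566, -0.3065, 0.0233], [0.5059, -0.287, 0.03]]Traceback (most recent call last):
  File "<stdin>", line 8, in <module>
    return _quantile_unchecked(
        a, q, axis, out, overwrite_input, method, keepdims, weights)
    return _ureduce(a,
                    func=_quantile_ureduce_func,
    ...<5 lines>...
                    overwrite_input=overwrite_input,
                    method=method)
    r = func(a, **kwargs)
    result = _quantile(arr,
                       quantiles=q,
    ...<2 lines>...
                       out=out,
                       weights=wgt)
    slices_having_nans = np.isnan(arr[-1, ...])
                                  ~~~^^^^^^^^^
IndexError: index -1 is out of bounds for axis 0 with size 0
```

```bash
python3 - <<'E'
from h import *
print({k:np.round(v,3) for k,v in bot.get_obs().items()})
for X,k in((np.array([.2455,-.492,.191]),0),(np.array([.4602,-.3126,.1109]),1)):
  for n in("side","top"):
    z=np.load(f"pics/{n}{k}.npz");A=cloud(n,z["d"]);g=z["p"].max(2)
    print(k,n,proj(n,X).round(1))
    m=(np.hypot(A[...,0]-X[0],A[...,1]-X[1])<.1)&(A[...,2]>.05)&(A[...,2]<X[2]+.12)&(z["d"]>0);x=A[m];v,u=np.nonzero(m)
    i=np.argsort(x[:,2])[:400:40]
    for j in i: print("   ",u[j],v[j],x[j].round(3),g[v[j],u[j]])
E
```

```text
{'time': np.float64(2.65), 'q': array([-34.184,   4.797,   0.931,  85.997,   0.   , 163.588]), 'qd': array([-0.007,  1.14 , -2.793, -0.524, -0.022, -0.035]), 'joint_efforts': array([-3.0000e-03, -5.5116e+01,  4.9998e+01,  2.4500e-01,  0.0000e+00,
       -0.0000e+00]), 'ee_pos': array([ 0.46 , -0.313,  0.111]), 'tcp_rot': array([ 1.79961e+02, -1.31000e-01, -1.77720e+01]), 'wrist_force': array([-0.026, -0.085, -1.113]), 'torque': array([ 0.053,  0.061, -0.014]), 'grasp_force': np.float64(0.0), 'opening': np.float64(0.009)}
0 side [[ 59. 213.]]
    95 291 [ 0.308 -0.542  0.05 ] 138
    101 289 [ 0.32  -0.542  0.054] 98
    101 287 [ 0.32  -0.54   0.057] 102
    104 286 [ 0.326 -0.542  0.061] 104
    112 270 [ 0.326 -0.492  0.063] 108
    115 268 [ 0.332 -0.491  0.067] 111
    119 266 [ 0.341 -0.49   0.071] 102
    119 263 [ 0.342 -0.49   0.078] 183
    55 192 [ 0.269 -0.536  0.25 ] 67
    46 190 [ 0.258 -0.541  0.256] 85
0 top [[452.7 324.9]]
    425 278 [ 0.337 -0.482  0.05 ] 45
    427 287 [ 0.314 -0.484  0.059] 61
    428 278 [ 0.341 -0.483  0.068] 46
    431 278 [ 0.343 -0.487  0.08 ] 122
    481 319 [ 0.278 -0.528  0.256] 33
    485 326 [ 0.265 -0.531  0.267] 7
    449 343 [ 0.229 -0.44   0.279] 10
    450 344 [ 0.231 -0.437  0.292] 9
    491 323 [ 0.279 -0.529  0.295] 8
    500 327 [ 0.271 -0.548  0.296] 16
1 side [[188.8 209.8]]
    183 193 [ 0.451 -0.321  0.158] 120
    181 189 [ 0.447 -0.321  0.168] 131
    190 186 [ 0.469 -0.323  0.176] 72
    182 184 [ 0.452 -0.328  0.183] 12
    185 181 [ 0.46  -0.331  0.191] 39
    189 177 [ 0.47  -0.331  0.201] 17
    195 169 [ 0.479 -0.29   0.207] 26
    190 170 [ 0.47  -0.31   0.211] 30
    183 175 [ 0.461 -0.355  0.214] 26
    186 170 [ 0.465 -0.334  0.219] 31
1 top [[371.6 236. ]]
    375 241 [ 0.454 -0.296  0.198] 56
```

The cameras put the shut fingertips about 40 mm above the reported TCP, which explains the miss. I descend partway with the gripper open and measure the offset again.

Request:
step_arm --targets '[[0.6,[0,0,0],[0,0,0]],[0.6,[0,0,0],[0,0,0]],[0.6,[0,0,0],[0,0,0]],[0.6,[0,0,-40],[0,0,0]],[0.6,[0,0,-80],[0,0,0]],[0.6,[0,0,-115],[0,0,0]],[0.6,[0,0,-125],[0,0,0]],[0.6,[0,0,-125],[0,0,0]]]'

```text
time: 3.45
ee_pos: [0.4585, -0.3114, -0.0166]
tcp_rot: [-179.9, 0.2, -17.8]
wrist_force: [-0.3, -0.2, -0.4]
opening: 0.0509
grasp_force: 0.0
```

```bash
python3 - <<'E'
from h import *
p,d=bot.camera("side");o=bot.get_obs();print(o["ee_pos"],o["opening"],o["wrist_force"]);np.savez("pics/side2.npz",p=p,d=d)
X=o["ee_pos"];y=np.array([np.sin(np.radians(-17.8)),-np.cos(np.radians(-17.8)),0])*.03
im=p.copy()
for s in(-1,1):
    for dz in(0,.02,.04,.05,.06):
        u,v=proj("side",X+s*y+[0,0,dz])[0]; 
        print(s,dz,u.round(1),v.round(1))
cv2.imwrite("pics/e.png",cv2.resize(im[170:270,140:260,::-1],(720,600),interpolation=cv2.INTER_CUBIC))
E
```

```text
[ 0.45959645 -0.31212927 -0.01471625] 0.05159316105658838 [ 0.45862373 -0.40137106  1.25646235]
-1 0 197.1 249.3
-1 0.02 196.6 242.5
-1 0.04 196.1 235.6
-1 0.05 195.8 232.1
-1 0.06 195.5 228.6
1 0 187.1 261.3
1 0.02 186.5 254.2
1 0.04 185.9 247.0
1 0.05 185.5 243.4
1 0.06 185.2 239.7
```

View pics/e.png

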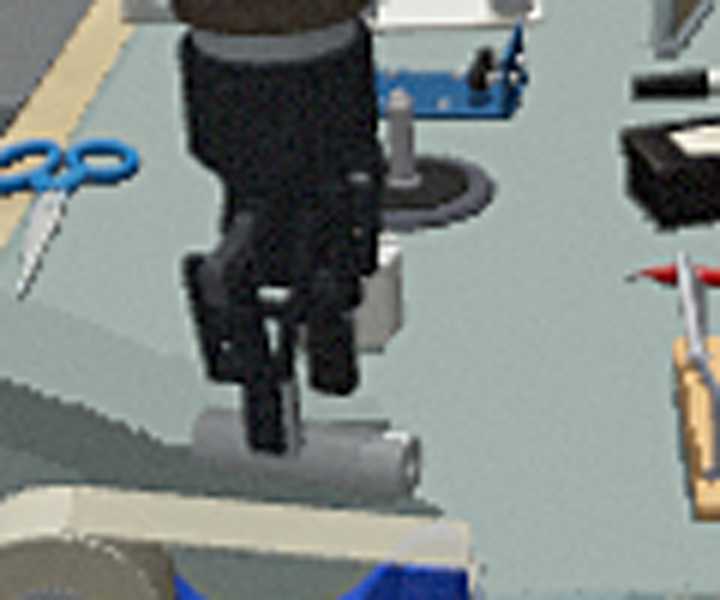

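The near fingertip is at crop (270,452), which puts it at z≈30 mm while the TCP reads -15. The offset is therefore about 45 mm at this opening and about 40 mm shut. I lower 21 mm and grip.

Request:
step_arm --targets '[[0.6,[0,0,-11],[0,0,0]],[0.6,[0,0,-21],[0,0,0]],[0.6,[0,0,-21],[0,0,0]],[0.2,[0,0,-21],[0,0,0]],[0.2,[0,0,-21],[0,0,0]],[0.2,[0,0,-21],[0,0,0]],[0.2,[0,0,-21],[0,0,0]],[0.2,[0,0,-21],[0,0,0]]]'

```text
time: 4.3
ee_pos: [0.4599, -0.3124, -0.0357]
tcp_rot: [180.0, -0.1, -17.8]
wrist_force: [-1.5, -0.1, 4.4]
opening: 0.0249
grasp_force: 29.9
```

Request:
step_arm --targets '[[0.2,[0,0,20],[0,0,0]],[0.2,[0,0,50],[0,0,0]],[0.2,[0,0,90],[0,0,0]],[0.2,[0,0,120],[0,0,0]],[0.2,[1,40,120],[0,0,0.05]],[0.2,[2,85,120],[0,0,0.1]],[0.2,[3,130,120],[0,0,0.15]],[0.2,[4,175,120],[0,0,0.2]]]'

```text
time: 5.1
ee_pos: [0.4631, -0.1356, 0.0836]
tcp_rot: [-180.0, 0.0, -6.2]
wrist_force: [2.3, -0.5, 0.2]
opening: 0.0246
grasp_force: 29.8
```

Request:
step_arm --targets '[[0.2,[1,45,0],[0,0,0.015]],[0.2,[2,90,0],[0,0,0.015]],[0.2,[3,135,0],[0,0,0.015]],[0.2,[4,180,0],[0,0,0.015]],[0.2,[5,225,0],[0,0,0.015]],[0.2,[5,260,0],[0,0,0.015]],[0.2,[5,276,0],[0,0,0.015]],[0.2,[5,276,0],[0,0,0.015]]]'

```text
time: 5.9
ee_pos: [0.4645, -0.0021, 0.0838]
tcp_rot: [-177.8, 0.1, -1.7]
wrist_force: [0.1, 1.0, -1.0]
opening: 0.0247
grasp_force: 29.8
```

```bash
python3 - <<'E'
from h import *
p,d=bot.camera("side");o=bot.get_obs();print(o["ee_pos"],o["opening"],o["tcp_rot"],o["grasp_force"])
A=cloud("side",d)
q,e=bot.camera("top")
cv2.imwrite("pics/f.png",np.hstack([cv2.resize(p[140:240,150:260,::-1],(440,400),interpolation=cv2.INTER_CUBIC),cv2.resize(q[190:290,165:255,::-1],(360,400),interpolation=cv2.INTER_CUBIC)]))
E
```

```text
[ 0.46447275 -0.00197373  0.08382225] 0.02470370911834883 [-1.77816058e+02  8.03282023e-02 -1.71122773e+00] 29.836314618587494
```

View pics/f.png

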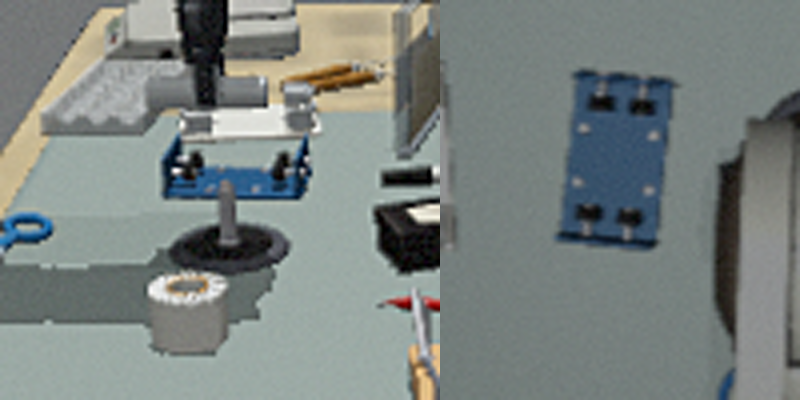

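Joint 6 has hit its limit. The side view shows the roll gripped level at (207,90), short of the cradle. I turn the tool half a turn the other way.

Request:
step_arm --targets '[[0.2,[0,0,0],[0,0,0.14]],[0.2,[0,0,0],[0,0,0.28]],[0.2,[0,0,0],[0,0,0.42]],[0.2,[0,0,0],[0,0,0.56]],[0.2,[0,0,0],[0,0,0.7]],[0.2,[0,0,0],[0,0,0.84]],[0.2,[0,0,0],[0,0,0.98]],[0.2,[0,0,0],[0,0,1.12]]]'

```text
time: 6.8
ee_pos: [0.4645, -0.0018, 0.0839]
tcp_rot: [-177.8, 0.1, 62.8]
wrist_force: [-0.1, -0.2, -1.2]
opening: 0.0247
grasp_force: 29.9
```

Request:
step_arm --targets '[[0.2,[0,0,0],[0,0,0.14]],[0.2,[0,0,0],[0,0,0.28]],[0.2,[0,0,0],[0,0,0.42]],[0.2,[0,0,0],[0,0,0.56]],[0.2,[0,0,0],[0,0,0.7]],[0.2,[0,0,0],[0,0,0.84]],[0.2,[0,0,0],[0,0,0.98]],[0.2,[0,0,0],[0,0,1.12]]]'

```text
time: 7.6
ee_pos: [0.4645, -0.0018, 0.0839]
tcp_rot: [-177.8, 0.1, 127.0]
wrist_force: [0.1, -0.1, -1.1]
opening: 0.0252
grasp_force: 29.8
```

```bash
cat > t.py <<'E'
from workcell import bot
import sys,numpy as np
from scipy.spatial.transform import Rotation as R
o=bot.get_obs();x,y,z,yaw=map(float,sys.argv[1:5])
c=R.from_euler("xyz",o["tcp_rot"],degrees=True);t=R.from_euler("xyz",[180,0,yaw],degrees=True)
print("shift mm",((np.array([x,y,z])-o["ee_pos"])*1e3).round(1),"turn",(t*c.inv()).as_rotvec().round(4),"q6",o["q"][5].round(1))
E
python3 t.py .469 .1395 .084 174.5
```

```text
shift mm [4.500e+00 1.413e+02 1.000e-01] turn [ 0.0351 -0.0181  0.8291] q6 53.8
```

Request:
step_arm --targets '[[0.2,[4,35,0],[0.035,-0.018,0.83]],[0.2,[4,70,0],[0.035,-0.018,0.83]],[0.2,[4.5,105,0],[0.035,-0.018,0.83]],[0.2,[4.5,135,0],[0.035,-0.018,0.83]],[0.2,[4.5,141,0],[0.035,-0.018,0.83]],[0.2,[4.5,141,0],[0.035,-0.018,0.83]],[0.2,[4.5,141,0],[0.035,-0.018,0.83]],[0.2,[4.5,141,0],[0.035,-0.018,0.83]]]'

```text
time: 8.4
ee_pos: [0.4691, 0.1393, 0.0838]
tcp_rot: [-180.0, -0.0, 174.1]
wrist_force: [0.6, 0.0, -1.1]
opening: 0.0247
grasp_force: 29.9
```

Request:
step_arm --targets '[[0.2,[0,0,-20],[0,0,0]],[0.2,[0,0,-45],[0,0,0]],[0.2,[0,0,-65],[0,0,0]],[0.2,[0,0,-78],[0,0,0]],[0.2,[0,0,-84],[0,0,0]],[0.2,[0,0,-84],[0,0,0]]]'

```text
time: 9.0
ee_pos: [0.4688, 0.1394, -0.0004]
tcp_rot: [-180.0, -0.1, 174.2]
wrist_force: [0.5, -0.2, -0.3]
opening: 0.025
grasp_force: 29.9
```

```bash
python3 t.py .469 .1395 -.015 174.5; python3 - <<'E'
from h import *
p,d=bot.camera("side")
cv2.imwrite("pics/g.png",cv2.resize(p[145:215,165:255,::-1],(720,560),interpolation=cv2.INTER_CUBIC))
E
```

```text
shift mm [  0.2   0.1 -14.6] turn [ 0.0002 -0.001   0.0052] q6 22.4
```

View pics/g.png

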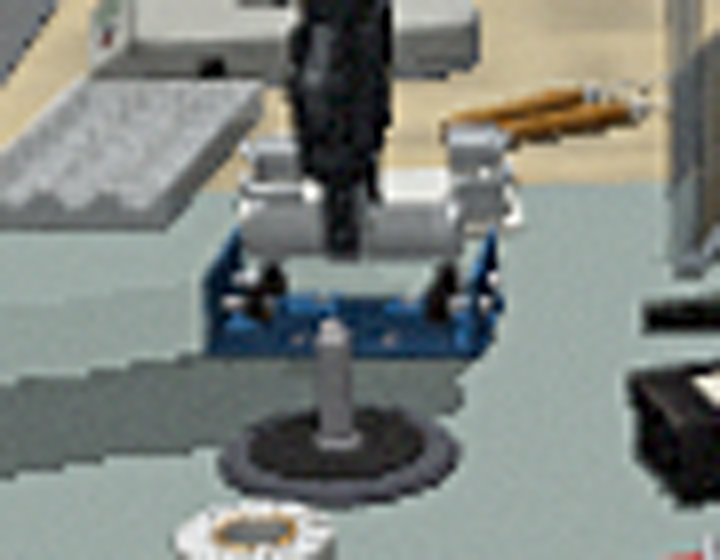

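The roll spans columns 240–465 between cheeks at 205–495, so it is centred just above the wheels. I lower it.

Request:
step_arm --targets '[[0.2,[0,0,-5],[0,0,0]],[0.2,[0,0,-9],[0,0,0]],[0.2,[0,0,-11],[0,0,0]],[0.2,[0,0,-12],[0,0,0]],[0.2,[0,0,-13],[0,0,0]],[0.2,[0,0,-13],[0,0,0]]]'

```text
time: 9.65
ee_pos: [0.469, 0.1397, -0.0132]
tcp_rot: [-180.0, -0.0, 174.3]
wrist_force: [-0.3, -0.9, -0.4]
opening: 0.0247
grasp_force: 29.9
```

Request:
step_arm --targets '[[0.2,[0,0,-1],[0,0,0]],[0.2,[0,0,-2],[0,0,0]],[0.2,[0,0,-3],[0,0,0]],[0.2,[0,0,-3],[0,0,0]]]'

```text
time: 10.05
ee_pos: [0.4697, 0.1407, -0.0147]
tcp_rot: [179.9, 0.1, 174.3]
wrist_force: [-3.6, 3.2, 8.7]
opening: 0.0249
grasp_force: 30.9
```

It has seated, with 9 N up at the expected height. I release and retreat.

Request:
step_arm --targets '[[0.35,[0,0,1],[0,0,0]],[0.45,[0,0,1],[0,0,0]],[0.5,[0,0,1],[0,0,0]],[0.5,[0,0,1],[0,0,0]],[0.5,[0,0,30],[0,0,0]],[0.5,[0,0,70],[0,0,0]],[0.5,[0,0,115],[0,0,0]],[0.5,[0,0,115],[0,0,0]]]'

```text
time: 10.85
ee_pos: [0.4716, 0.1404, 0.1049]
tcp_rot: [179.8, 0.4, 174.3]
wrist_force: [-0.0, 0.6, 0.2]
opening: 0.0426
grasp_force: 0.0
```

```bash
python3 t.py .460 -.166 .06 90; python3 - <<'E'
from h import *
p,d=bot.camera("side");Q=cloud("side",d);t,e=bot.camera("top")
m=(abs(Q[...,0]-.469)<.06)&(abs(Q[...,1]-.139)<.03)&(Q[...,2]>.03)&(Q[...,2]<.06);x=Q[m];print(len(x),np.percentile(x,[2,50,98],axis=0).round(4).tolist() if len(x) else 0)
np.savez("pics/top3.npz",p=t,d=e)
cv2.imwrite("pics/hh.png",np.hstack([cv2.resize(p[145:215,165:255,::-1],(400,311),interpolation=cv2.INTER_CUBIC),cv2.resize(t[175:285,105:245,::-1],(400,311),interpolation=cv2.INTER_CUBIC)]))
E
```

```text
shift mm [ -11.6 -306.4  -44.9] turn [ 0.0038  0.0081 -1.4706] q6 22.3
179 [[0.4102, 0.1209, 0.0309], [0.47, 0.1308, 0.0407], [0.5268, 0.152, 0.0497]]
```

View pics/hh.png

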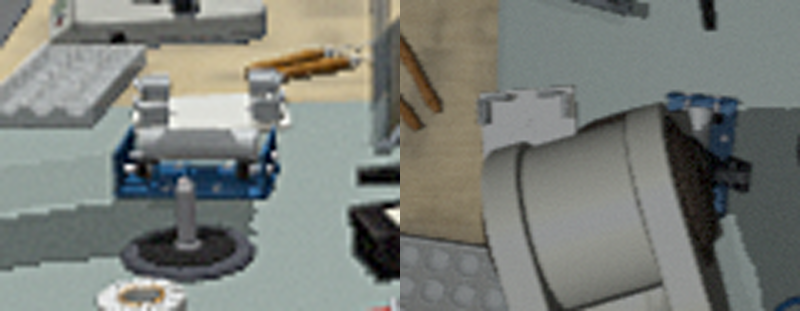

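The foil roll lies on the wheels between the cheeks. Next is the label roll.

Request:
step_arm --targets '[[1,[-2,-45,0],[0,0,0]],[1,[-4,-95,0],[0,0,0]],[1,[-6,-145,0],[0,0,0]],[1,[-8,-195,0],[0,0,0]],[1,[-9,-245,-10],[0,0,0]],[1,[-9,-290,-20],[0,0,0]],[1,[-9,-306,-30],[0,0,0]],[1,[-9,-306,-30],[0,0,0]]]'

```text
time: 11.75
ee_pos: [0.458, -0.1679, 0.0658]
tcp_rot: [179.9, -0.3, 174.1]
wrist_force: [0.5, 0.9, -0.4]
opening: 0.0854
grasp_force: 0.0
```

```bash
python3 - <<'E'
from h import *
z=np.load("pics/top0.npz");p=z["p"]
# label roll: ring top by edge against mat: saturation/green-vs-red differ
c=p[214:255,295:335].astype(int); f=(c[...,0]-c[...,1])
m=(f>-3)&(c.max(2)>85); m=m.astype(np.uint8);n,l,s,cc=cv2.connectedComponentsWithStats(m);i=1+np.argmax(s[1:,4]);m=(l==i).astype(np.uint8)
k=cv2.findContours(m,cv2.RETR_EXTERNAL,cv2.CHAIN_APPROX_NONE)[0][0];(u,v),r=cv2.minEnclosingCircle(k);e=cv2.fitEllipse(k)
print(s[i],r,ray("top",[(u+295,v+214),(e[0][0]+295,e[0][1]+214)],.04),e[1])
E
python3 t.py .460 -.166 -.04 174.3
```

```text
[ 10  11  19  19 178] 9.638078689575195 [[ 0.46087403 -0.16701056  0.04      ]
 [ 0.46093448 -0.16710054  0.04      ]] (16.987491607666016, 17.624345779418945)
shift mm [   2.     1.9 -105.8] turn [-0.0014 -0.0048  0.0042] q6 -14.2
```

Request:
step_arm --targets '[[1,[0.5,-0.5,-40],[0,0,0]],[1,[0.5,-0.5,-75],[0,0,0]],[1,[0.5,-0.5,-100],[0,0,0]],[1,[0.5,-0.5,-109],[0,0,0]],[1,[0.5,-0.5,-109],[0,0,0]],[0.5,[0.5,-0.5,-109],[0,0,0]],[0.5,[0.5,-0.5,-109],[0,0,0]],[0.5,[0.5,-0.5,-109],[0,0,0]]]'

```text
time: 12.55
ee_pos: [0.4616, -0.167, -0.0383]
tcp_rot: [-180.0, 0.1, 174.3]
wrist_force: [-0.9, 1.7, 6.9]
opening: 0.0563
grasp_force: 31.6
```

Request:
step_arm --targets '[[0.5,[0,0,0],[0,0,0]],[0.5,[0,0,0],[0,0,0]]]'

```text
time: 12.75
ee_pos: [0.4616, -0.167, -0.0383]
tcp_rot: [-180.0, 0.1, 174.3]
wrist_force: [-1.1, 1.9, 6.0]
opening: 0.0564
grasp_force: 31.6
```

Request:
step_arm --targets '[[0.5,[0,0,20],[0,0,0]],[0.5,[0,0,55],[0,0,0]],[0.5,[0,0,90],[0,0,0]],[0.5,[4,30,95],[0,0,0]],[0.5,[8,75,95],[0,0,0]],[0.5,[12,120,95],[0,0,0]],[0.5,[14,150,95],[0,0,0]],[0.5,[14,154.5,95],[0,0,0]]]'

```text
time: 13.55
ee_pos: [0.4748, -0.0096, 0.0557]
tcp_rot: [180.0, 0.1, 174.4]
wrist_force: [-0.8, -0.9, -0.9]
opening: 0.0559
grasp_force: 32.5
```

Request:
step_arm --targets '[[0.5,[0,0,0],[0,0,0]],[0.5,[0,0,0],[0,0,0]],[0.5,[0,0,-20],[0,0,0]],[0.5,[0,0,-20],[0,0,0]]]'

```text
time: 13.95
ee_pos: [0.4732, -0.0134, 0.033]
tcp_rot: [-180.0, -0.2, 174.2]
wrist_force: [-1.0, -0.6, -1.1]
opening: 0.0562
grasp_force: 32.6
```

```bash
python3 - <<'E'
from h import *
p,d=bot.camera("side");Q=cloud("side",d);t,e=bot.camera("top");o=bot.get_obs();print(o["ee_pos"],o["tcp_rot"])
m=(abs(Q[...,0]-.475)<.05)&(abs(Q[...,1]+.02)<.06)&(Q[...,2]>.0)&(Q[...,2]<.06)&(p.max(2)>90);
for X in([.475,-.0122,.062],[.475,-.0122,.083],[.475,-.0122,.123]): print(proj("side",X),(proj("side",X)-[165,145])*8)
cv2.imwrite("pics/i.png",np.hstack([cv2.resize(p[145:215,165:255,::-1],(720,560),interpolation=cv2.INTER_CUBIC)]))
E
```

```text
[ 0.47413711 -0.01321439  0.03496226] [-1.79987728e+02 -6.28128821e-02  1.74183242e+02]
[[206.59192957 185.06080316]] [[332.73543659 320.48642528]]
[[206.21334072 178.87197941]] [[329.70672578 270.97583525]]
[[205.4791375  166.86989772]] [[323.83310003 174.95918177]]
```

View pics/i.png

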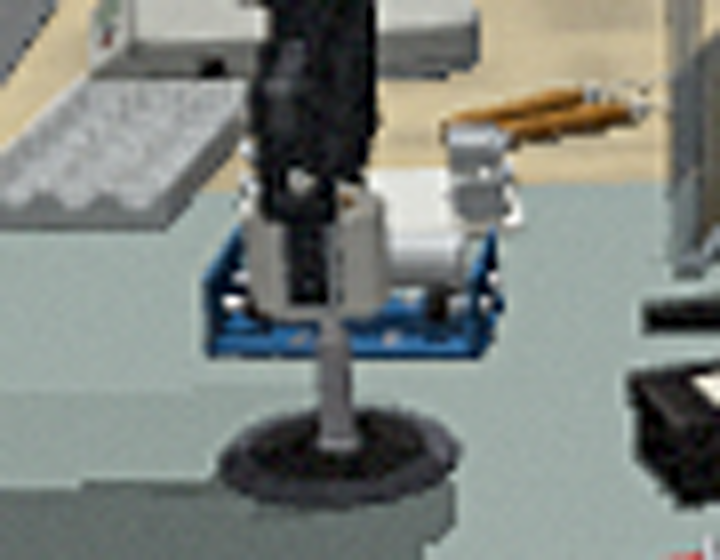

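The roll spans columns 245–388 (middle ≈316), while the post axis runs at about 328. The roll is therefore roughly 4 mm short in x. I measure this finely.

```bash
python3 - <<'E'
from h import *
p,d=bot.camera("side");Q=cloud("side",d);g=p.astype(int)
for v in(173,175,177,178): print(v,g[v,190:218].sum(1)//3, Q[v,200:212,1].round(3)[::3])
for v in(187,190,195,199): print(v,g[v,200:216].sum(1)//3,Q[v,204:210,:2].round(3).tolist()[::2])
m=(abs(Q[...,0]-.475)<.04)&(abs(Q[...,1]+.03)<.04)&(Q[...,2]>.076)&(Q[...,2]<.115)&(p.min(2)>100);x=Q[m]
i=np.digitize(x[:,0],np.arange(.44,.51,.008))
for k in range(1,10):
    if (i==k).sum()>3: print((.44+.008*k-.004),np.median(x[i==k][:,1]).round(4),(i==k).sum())
E
```

```text
173 [163 162 165 170 142 127 114 118 126 130  93  33  19  13  28  32  93  86
 125 124 124 114 100 137 222 220 215 212] [-0.05  -0.053 -0.049 -0.039]
175 [166 168 163 103  32  85 111 115 122 130  91  32  18  27  17  35  95 105
 119 125 124 118 101 114 212 215 211 214] [-0.045 -0.053 -0.049 -0.04 ]
177 [168 153  91  29  17 104 130 121 118 130 111  39   8  19  29  22  99  83
 122 125 121 125 104 105 144 145 148 150] [-0.045 -0.044 -0.048 -0.042]
178 [156 113  49  18  22  98 127 117 122 127 111  51   7  24  21  11  96  77
 119 126 124 121 105  96 112 113 109 114] [-0.049 -0.053 -0.05  -0.036]
187 [ 98 112 123 104  95 118 123 109  91  94  93  91  85 148 134 105] [[0.467, -0.015], [0.474, -0.021], [0.479, -0.015]]
190 [165 165 165 170 135 100  95  93  98 163 165 166 165 165 165 166] [[0.466, -0.015], [0.473, -0.016], [0.479, -0.012]]
195 [159 158 161 166 135  94  96  87  81 134 140 134 149 154 143 169] [[0.457, 0.052], [0.472, -0.019], [0.478, -0.017]]
199 [40 32 17 24 27 99 90 80 83 73 34 27 31 37 44 40] [[0.463, -0.002], [0.472, -0.023], [0.477, -0.014]]
0.444 -0.0241 15
0.452 -0.0323 26
0.46 -0.044 13
0.484 -0.0391 26
0.492 -0.0371 32
0.5 -0.0166 7
```

Request:
step_arm --targets '[[0.5,[3.5,0,0],[0,0,0]],[0.5,[3.5,0,-8],[0,0,0]],[0.5,[3.5,0,-16],[0,0,0]],[0.5,[3.5,0,-24],[0,0,0]],[0.5,[3.5,0,-30],[0,0,0]],[0.5,[3.5,0,-30],[0,0,0]]]'

```text
time: 14.7
ee_pos: [0.4771, -0.0123, 0.0036]
tcp_rot: [-180.0, -0.1, 174.3]
wrist_force: [0.4, 0.5, -1.8]
opening: 0.0563
grasp_force: 32.6
```

The bottom end is 19 mm below the post tip with no contact force, so it is threaded. I lower it home.

Request:
step_arm --targets '[[0.5,[0,0,-8],[0,0,0]],[0.5,[0,0,-16],[0,0,0]],[0.5,[0,0,-23],[0,0,0]],[0.5,[0,0,-28],[0,0,0]],[0.5,[0,0,-32],[0,0,0]],[0.5,[0,0,-34],[0,0,0]],[0.5,[0,0,-34],[0,0,0]]]'

```text
time: 15.4
ee_pos: [0.4779, -0.0123, -0.0293]
tcp_rot: [-180.0, -0.0, 174.3]
wrist_force: [0.1, -0.2, -1.1]
opening: 0.0563
grasp_force: 32.6
```

Request:
step_arm --targets '[[0.5,[0,0,-1],[0,0,0]],[0.5,[0,0,-2],[0,0,0]],[0.5,[0,0,-3],[0,0,0]],[0.5,[0,0,-3],[0,0,0]]]'

```text
time: 15.8
ee_pos: [0.4783, -0.0123, -0.0303]
tcp_rot: [180.0, 0.1, 174.3]
wrist_force: [-7.4, 0.3, 14.0]
opening: 0.0561
grasp_force: 33.6
```

Request:
step_arm --targets '[[0.8,[0,0,1],[0,0,0]],[1,[0,0,1],[0,0,0]],[1,[0,0,1],[0,0,0]],[1,[0,0,1],[0,0,0]],[1,[0,0,1],[0,0,0]],[1,[0,0,30],[0,0,0]],[1,[0,0,70],[0,0,0]],[1,[0,0,110],[0,0,0]]]'

```text
time: 16.6
ee_pos: [0.4774, -0.0123, 0.0787]
tcp_rot: [-180.0, -0.1, 174.3]
wrist_force: [0.6, -0.2, 0.0]
opening: 0.0855
grasp_force: 0.0
```

```bash
python3 t.py .6537 -.020 .078 17.5;python3 t.py .6537 -.020 .078 197.5; python3 - <<'E'
from h import *
p,d=bot.camera("side");Q=cloud("side",d)
m=(abs(Q[...,0]-.475)<.05)&(abs(Q[...,1]+.012)<.05)&(Q[...,2]>.035)&(Q[...,2]<.055)&(p.min(2)>90);x=Q[m];print(len(x),np.percentile(x,[2,50,98],axis=0).round(4).tolist())
cv2.imwrite("pics/j.png",cv2.resize(p[145:215,165:255,::-1],(540,420),interpolation=cv2.INTER_CUBIC))
E
```

```text
shift mm [176.3  -7.7  -0.7] turn [-2.1000e-03 -3.0000e-04 -2.7361e+00] q6 4.3
shift mm [176.3  -7.7  -0.7] turn [ 2.000e-04 -1.500e-03  4.055e-01] q6 4.3
129 [[0.4502, -0.0419, 0.0358], [0.4775, -0.0313, 0.048], [0.5011, 0.0043, 0.0518]]
```

View pics/j.png

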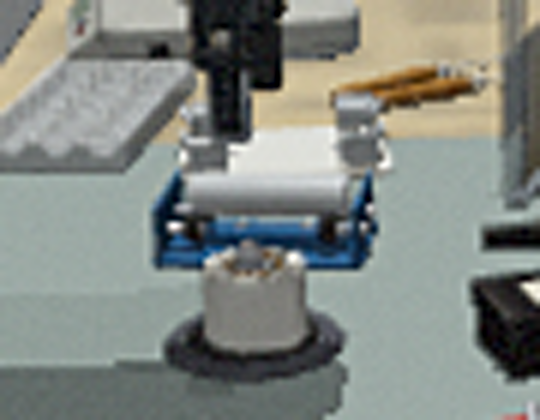

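The label roll is home: its top is at z≈48 mm, with the post visible in the bore. Next is the carton.

Request:
step_arm --targets '[[1,[45,-2,0],[0,0,0.14]],[1,[90,-4,0],[0,0,0.28]],[1,[135,-6,0],[0,0,0.406]],[1,[170,-8,0],[0,0,0.406]],[1,[176,-8,-28],[0,0,0.406]],[1,[176,-8,-60],[0,0,0.406]],[1,[176,-8,-60],[0,0,0.406]],[1,[176,-8,-60],[0,0,0.406]]]'

```text
time: 17.45
ee_pos: [0.6534, -0.0203, 0.0178]
tcp_rot: [180.0, -0.1, -162.5]
wrist_force: [1.5, -0.5, 0.9]
opening: 0.0852
grasp_force: 0.0
```

```bash
python3 t.py .6537 -.020 -.042 197.5; python3 - <<'E'
from h import *
p,d=bot.camera("side")
cv2.imwrite("pics/k.png",cv2.resize(p[150:220,210:300,::-1],(720,560),interpolation=cv2.INTER_CUBIC))
E
```

```text
shift mm [  0.3   0.3 -59.8] turn [ 0.0001 -0.0017 -0.0005] q6 -19.3
```

View pics/k.png

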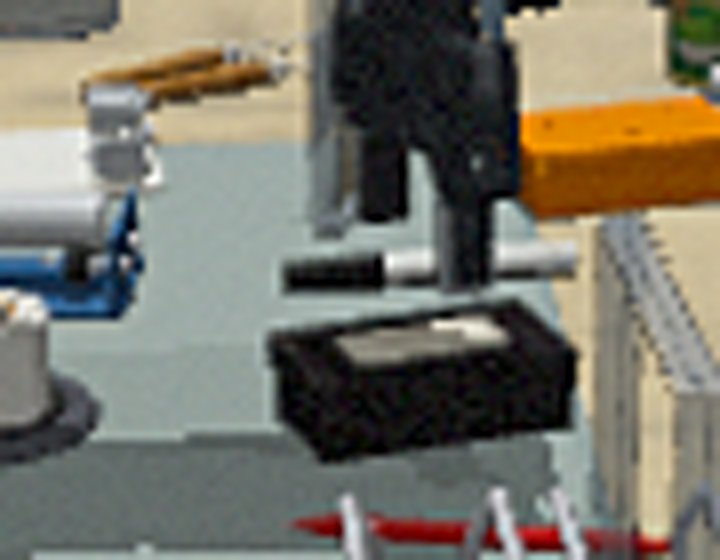

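The gripper straddles the carton in line, with the near finger at (465,285) above its near long side. I descend and grip.

Request:
step_arm --targets '[[1,[0,0,-20],[0,0,0]],[1,[0,0,-36],[0,0,0]],[1,[0,0,-50],[0,0,0]],[1,[0,0,-60],[0,0,0]],[1,[0,0,-60],[0,0,0]],[0.6,[0,0,-60],[0,0,0]],[0.6,[0,0,-60],[0,0,0]],[0.6,[0,0,-60],[0,0,0]]]'

```text
time: 18.3
ee_pos: [0.6546, -0.0203, -0.0412]
tcp_rot: [-180.0, 0.1, -162.5]
wrist_force: [0.1, -0.2, 2.5]
opening: 0.0662
grasp_force: 35.1
```

Request:
step_arm --targets '[[0.6,[0,0,0],[0,0,0]],[0.6,[0,0,0],[0,0,0]]]' --force 40

```text
time: 18.5
ee_pos: [0.6546, -0.0203, -0.0412]
tcp_rot: [-180.0, 0.1, -162.5]
wrist_force: [-1.2, 0.5, 6.3]
opening: 0.066
grasp_force: 44.4
```

```bash
cat > nest.py <<'E'
from m import *
print("-----")
B=box(30,205,150,362); x=P[B&(P[...,2]>.02)&(P[...,2]<.045)]; print(len(x))
# nest base by colour: paler than tray and wood
b=p.astype(int); 
for t in(110,120,130):
    w=B&(b.min(2)>t)&(b.max(2)-b.min(2)<25); print(t,w.sum()); 
    if w.sum()>100: rect("white",big(w),.006)
# corners' min-area rect from lips, exclude tray (z of tray?)
v,u=np.nonzero(B&(P[...,2]>.02)&(P[...,2]<.045))
n,l,s,c=cv2.connectedComponentsWithStats((B&(P[...,2]>.02)&(P[...,2]<.045)).astype(np.uint8))
for i in range(1,n):
    if s[i,4]>10: print(s[i],c[i].round(1))
E
python3 nest.py | sed -n '/-----/,$p'
```

```text
-----
191
110 1710
white n 1703 ctr [0.4707 0.3098] mean [0.4719 0.3055] size [0.1121 0.1627] long axis yaw 0.8 z [0.0005 0.0054 0.0098]
120 1316
white n 1249 ctr [0.4686 0.3114] mean [0.4672 0.3123] size [0.0992 0.1407] long axis yaw 4.9 z [0.0029 0.0062 0.0097]
130 1205
white n 1196 ctr [0.467  0.3124] mean [0.467  0.3122] size [0.0956 0.1372] long axis yaw 4.9 z [0.0029 0.0062 0.0096]
[152 206  12  11  39] [158.8 209.6]
[131 208  12  11  53] [134.8 211.8]
[155 242  11  12  44] [161.1 248.9]
[134 244  12  11  55] [137.8 250.4]
```

The nest centre is (0.467, 0.312) with yaw 4.9°, and the measured base size fits. I lift the carton, pull back in x, then traverse.

Request:
step_arm --targets '[[0.6,[0,0,25],[0,0,0]],[0.6,[0,0,65],[0,0,0]],[0.6,[0,0,105],[0,0,0]],[0.6,[-40,5,110],[0,0,-0.05]],[0.6,[-80,20,110],[0,0,-0.1]],[0.6,[-120,45,110],[0,0,-0.15]],[0.6,[-155,80,110],[0,0,-0.22]],[0.6,[-180,120,110],[0,0,-0.22]]]'

```text
time: 19.3
ee_pos: [0.4717, 0.0998, 0.0676]
tcp_rot: [-180.0, -0.0, -175.3]
wrist_force: [0.7, 0.1, -2.0]
opening: 0.066
grasp_force: 45.9
```

Request:
step_arm --targets '[[0.6,[-7,45,0],[0,0,0]],[0.6,[-7,90,0],[0,0,0]],[0.6,[-7,135,0],[0,0,0]],[0.6,[-7,175,0],[0,0,0]],[0.6,[-7,203,0],[0,0,0]],[0.6,[-7,212,0],[0,0,0]],[0.6,[-7,212,0],[0,0,0]],[0.6,[-7,212,-20],[0,0,0]]]'

```text
time: 20.1
ee_pos: [0.4682, 0.3117, 0.0499]
tcp_rot: [179.9, 0.2, -175.1]
wrist_force: [1.0, -0.2, -2.2]
opening: 0.0655
grasp_force: 46.0
```

Request:
step_arm --targets '[[0.6,[0,0,-25],[0,0,0]],[0.6,[0,0,-45],[0,0,0]],[0.6,[0,0,-50],[0,0,0]],[0.6,[0,0,-50],[0,0,0]]]'

```text
time: 20.5
ee_pos: [0.4667, 0.3103, -0.0025]
tcp_rot: [-179.9, -0.1, -175.1]
wrist_force: [-0.9, 0.4, -1.9]
opening: 0.0663
grasp_force: 45.9
```

```bash
python3 t.py .467 .3123 -.036 184.9; python3 - <<'E'
from h import *
p,d=bot.camera("side");t,e=bot.camera("top");np.savez("pics/side5.npz",p=p,d=d)
cv2.imwrite("pics/l.png",np.hstack([cv2.resize(p[130:190,170:250,::-1],(480,360),interpolation=cv2.INTER_CUBIC),cv2.resize(t[185:275,110:190,::-1],(320,360),interpolation=cv2.INTER_CUBIC)]))
E
```

```text
shift mm [  0.3   2.  -33.5] turn [ 0.001  -0.0014  0.0008] q6 28.8
```

View pics/l.png

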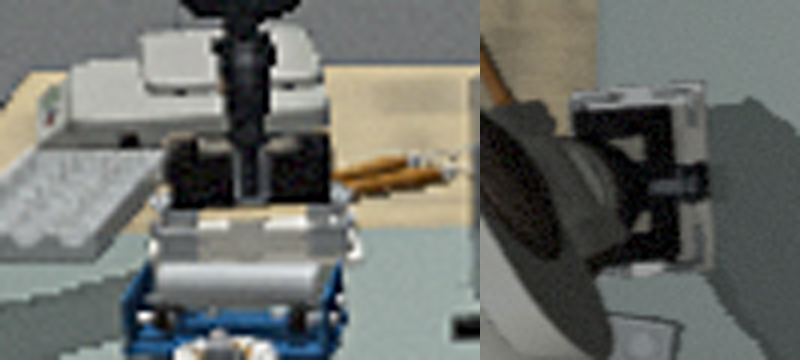

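The carton is square over the nest in both views. I lower it in.

Request:
step_arm --targets '[[0.6,[0,1,0],[0,0,0]],[0.6,[0,1,-8],[0,0,0]],[0.6,[0,1,-15],[0,0,0]],[0.6,[0,1,-22],[0,0,0]],[0.6,[0,1,-28],[0,0,0]],[0.6,[0,1,-31],[0,0,0]],[0.6,[0,1,-31],[0,0,0]]]'

```text
time: 21.3
ee_pos: [0.4666, 0.3124, -0.0338]
tcp_rot: [-180.0, -0.1, -175.1]
wrist_force: [-0.0, -0.1, -1.0]
opening: 0.0663
grasp_force: 45.9
```

Request:
step_arm --targets '[[0.6,[0,0,-1],[0,0,0]],[0.6,[0,0,-2],[0,0,0]],[0.6,[0,0,-3],[0,0,0]],[0.6,[0,0,-3],[0,0,0]]]'

```text
time: 21.7
ee_pos: [0.4672, 0.3128, -0.0352]
tcp_rot: [180.0, 0.0, -175.1]
wrist_force: [-3.1, -0.9, 4.0]
opening: 0.0659
grasp_force: 46.5
```

The carton is seated. I release, rise and turn toward the case.

Request:
step_arm --targets '[[0.9,[0,0,1],[0,0,0]],[1,[0,0,1],[0,0,0]],[1,[0,0,1],[0,0,0]],[1,[0,0,1],[0,0,0]],[1,[0,0,40],[0,0,0]],[1,[0,0,85],[0,0,0]],[0.8,[0,0,130],[0,0,0.14]],[0.6,[0,0,161],[0,0,0.28]]]'

```text
time: 22.5
ee_pos: [0.4675, 0.313, 0.1282]
tcp_rot: [180.0, 0.1, -158.7]
wrist_force: [0.2, 0.2, -0.3]
opening: 0.0589
grasp_force: 0.0
```

Request:
step_arm --targets '[[0.6,[30,-6,0],[0,0,0.14]],[0.6,[60,-11,0],[0,0,0.28]],[0.6,[90,-16,0],[0,0,0.42]],[0.6,[120,-21,0],[0,0,0.56]],[0.6,[150,-26,0],[0,0,0.7]],[0.6,[174,-30,0],[0,0,0.84]],[0.6,[174,-30,0],[0,0,0.94]],[0.6,[174,-30,0],[0,0,0.94]]]'

```text
time: 23.3
ee_pos: [0.6414, 0.2823, 0.1239]
tcp_rot: [179.9, -0.1, -105.1]
wrist_force: [0.4, -0.5, -0.2]
opening: 0.0512
grasp_force: 0.0
```

```bash
python3 t.py .6408 .2826 .061 254.8; python3 - <<'E'
from h import *
p,d=bot.camera("side");t,e=bot.camera("top")
P=cloud("top",e);w=(abs(P[...,0]-.467)<.075)&(abs(P[...,1]-.312)<.06)&(P[...,2]>.035)&(P[...,2]<.046)&(t.max(2)<75)
x=P[w][:,:2].astype(np.float32)
if len(x)>50: print(len(x),"carton",cv2.minAreaRect(x),P[w][:,2].mean())
else: print("hidden",len(x))
cv2.imwrite("pics/n.png",np.hstack([cv2.resize(p[100:205,160:290,::-1],(500,404),interpolation=cv2.INTER_CUBIC),cv2.resize(t[130:250,100:189,::-1],(300,404),interpolation=cv2.INTER_CUBIC)]))
E
```

```text
shift mm [ -0.6   0.3 -62.9] turn [ 0.0008 -0.0012 -0.001 ] q6 -51.1
hidden 22
```

View pics/n.png

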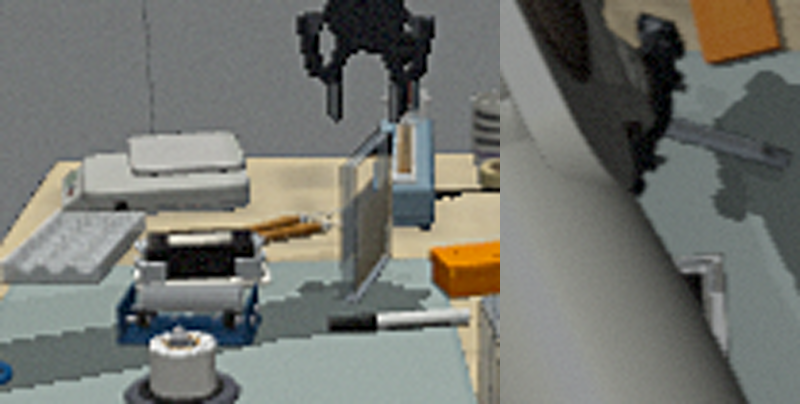

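The carton sits inside the corners, and the gripper straddles the case's top (fingers at 335 and 400, case around 367). I descend and grip.

Request:
step_arm --targets '[[0.6,[-0.5,0,-20],[0,0,0]],[0.6,[-0.5,0,-40],[0,0,0]],[0.6,[-0.5,0,-55],[0,0,0]],[0.6,[-0.5,0,-63],[0,0,0]],[0.6,[-0.5,0,-63],[0,0,0]],[0.45,[-0.5,0,-63],[0,0,0]],[0.35,[-0.5,0,-63],[0,0,0]],[0.3,[-0.5,0,-63],[0,0,0]]]' --force 25

```text
time: 24.2
ee_pos: [0.6409, 0.2829, 0.0629]
tcp_rot: [-179.9, 0.0, -105.2]
wrist_force: [-0.0, 0.6, 0.1]
opening: 0.0258
grasp_force: 0.0
```

Request:
step_arm --targets '[[0.25,[0,0,0],[0,0,0]],[0.2,[0,0,0],[0,0,0]],[0.15,[0,0,0],[0,0,0]],[0.12,[0,0,0],[0,0,0]],[0.12,[0,0,0],[0,0,0]]]'

```text
time: 24.7
ee_pos: [0.6407, 0.2828, 0.0624]
tcp_rot: [-180.0, 0.0, -105.2]
wrist_force: [0.0, 0.8, 3.6]
opening: 0.0176
grasp_force: 25.1
```

Request:
step_arm --targets '[[0.12,[0,0,0],[0,0,0]],[0.12,[0,0,15],[0,0,0]],[0.12,[0,0,45],[0,0,0]],[0.12,[0,0,75],[0,0,0]],[0.12,[0,0,95],[0,0,0]],[0.12,[0,-30,95],[0,0,0.05]],[0.12,[1,-70,95],[0,0,0.1]],[0.12,[1,-110,95],[0,0,0.15]]]' --force 45

```text
time: 25.5
ee_pos: [0.6413, 0.1718, 0.1573]
tcp_rot: [-180.0, -0.0, -96.4]
wrist_force: [0.7, -0.7, 0.1]
opening: 0.017
grasp_force: 44.7
```

Request:
step_arm --targets '[[0.12,[0,-45,0],[0,0,0.05]],[0.12,[0,-90,0],[0,0,0.1]],[0.12,[1,-135,0],[0,0,0.154]],[0.12,[1,-180,0],[0,0,0.154]],[0.12,[2,-225,0],[0,0,0.154]],[0.12,[2,-270,0],[0,0,0.154]],[0.12,[3,-310,0],[0,0,0.154]],[0.12,[3,-350,0],[0,0,0.154]]]'

```text
time: 26.3
ee_pos: [0.6441, -0.1792, 0.1575]
tcp_rot: [-180.0, -0.0, -87.8]
wrist_force: [0.2, 0.4, -1.2]
opening: 0.0177
grasp_force: 44.6
```

Request:
step_arm --targets '[[0.12,[0,-40,0],[0,0,0]],[0.12,[0,-75,0],[0,0,0]],[0.12,[0,-95,0],[0,0,0]],[0.12,[0,-99,0],[0,0,0]],[0.12,[0,-99,0],[0,0,0]],[0.12,[0,-99,0],[0,0,0]]]'

```text
time: 26.9
ee_pos: [0.6447, -0.2751, 0.1571]
tcp_rot: [180.0, 0.0, -87.7]
wrist_force: [-1.2, -0.6, -0.7]
opening: 0.0172
grasp_force: 44.6
```

```bash
python3 t.py .6445 -.277 .157 272.2; python3 - <<'E'
from h import *
p,d=bot.camera("side");t,e=bot.camera("top");Q=cloud("side",d);P=cloud("top",e)
np.savez("pics/s6.npz",p=p,d=d,t=t,e=e)
m=(abs(P[...,0]-.645)<.03)&(abs(P[...,1]+.277)<.1)&(P[...,2]>.215)&(P[...,2]<.245);x=P[m]
if len(x)>5: print("top view case",len(x),x.mean(0),cv2.minAreaRect(x[:,:2].astype(np.float32)))
m=(abs(Q[...,0]-.645)<.03)&(abs(Q[...,1]+.277)<.1)&(Q[...,2]>.08)&(Q[...,2]<.245);x=Q[m];print(len(x),np.percentile(x,[2,50,98],axis=0).round(3).tolist() if len(x) else 0)
cv2.imwrite("pics/o.png",np.hstack([cv2.resize(p[130:260,190:320,::-1],(440,440),interpolation=cv2.INTER_CUBIC),cv2.resize(t[125:215,310:400,::-1],(360,440),interpolation=cv2.INTER_CUBIC)]))
E
```

```text
shift mm [-0.2 -1.9 -0.1] turn [-0.0001 -0.     -0.0017] q6 -115.4
top view case 217 [ 0.64380227 -0.23309862  0.23272885] ((0.6377496123313904, -0.23095953464508057), (0.04890074208378792, 0.07209869474172592), 9.332711219787598)
880 [[0.623, -0.351, 0.098], [0.644, -0.286, 0.184], [0.665, -0.194, 0.243]]
```

View pics/o.png

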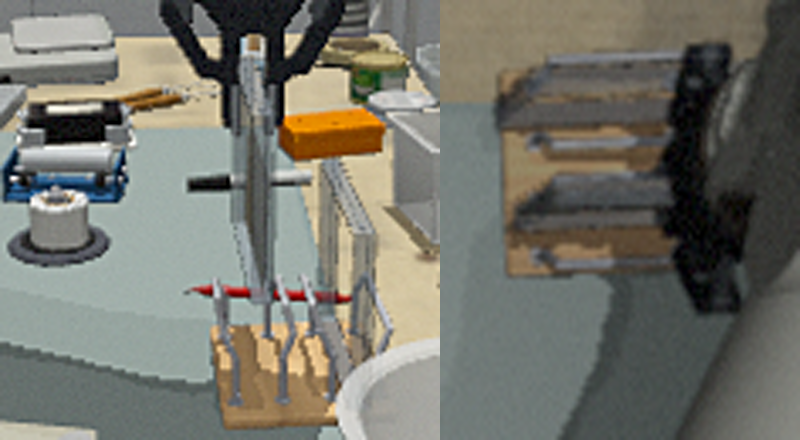

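The case hangs upright over the free slot, its near bottom corner at (262,300) between the hoop wires at 235 and 283. The clouds agree with each other (case x 0.644, slot 0.643–0.6445). I lower it.

Request:
step_arm --targets '[[0.12,[0,-1,-12],[0,0,0]],[0.12,[0,-1,-24],[0,0,0]],[0.12,[0,-1,-34],[0,0,0]],[0.12,[0,-1,-42],[0,0,0]],[0.12,[0,-1,-50],[0,0,0]],[0.12,[0,-1,-56],[0,0,0]],[0.12,[0,-1,-56],[0,0,0]]]'

```text
time: 27.7
ee_pos: [0.6441, -0.2772, 0.0998]
tcp_rot: [179.9, 0.0, -87.8]
wrist_force: [0.4, -0.2, -1.1]
opening: 0.0171
grasp_force: 44.6
```

Request:
step_arm --targets '[[0.12,[0,0,-7],[0,0,0]],[0.12,[0,0,-14],[0,0,0]],[0.12,[0,0,-20],[0,0,0]],[0.12,[0,0,-24],[0,0,0]],[0.12,[0,0,-26],[0,0,0]],[0.12,[0,0,-26],[0,0,0]]]'

```text
time: 28.3
ee_pos: [0.6444, -0.2773, 0.0745]
tcp_rot: [180.0, -0.0, -87.8]
wrist_force: [1.1, -0.6, -1.1]
opening: 0.0172
grasp_force: 44.6
```

Request:
step_arm --targets '[[0.12,[0,0,-1],[0,0,0]],[0.12,[0,0,-2],[0,0,0]],[0.12,[0,0,-3],[0,0,0]],[0.12,[0,0,-3.5],[0,0,0]],[0.12,[0,0,-3.5],[0,0,0]]]'

```text
time: 28.8
ee_pos: [0.6447, -0.2775, 0.0724]
tcp_rot: [-179.9, -0.0, -87.8]
wrist_force: [-1.2, -0.7, 5.2]
opening: 0.0175
grasp_force: 45.4
```

Seated, with 5 N up at the expected height. I open gently to 38 mm and rise.

Request:
step_arm --targets '[[0.22,[0,0,0.5],[0,0,0]],[0.26,[0,0,0.5],[0,0,0]],[0.32,[0,0,0.5],[0,0,0]],[0.4,[0,0,0.5],[0,0,0]],[0.45,[0,0,0.5],[0,0,0]],[0.45,[0,0,0.5],[0,0,0]],[0.45,[0,0,0.5],[0,0,0]],[0.45,[0,0,20],[0,0,0]]]'

```text
time: 29.6
ee_pos: [0.6432, -0.2768, 0.0886]
tcp_rot: [179.8, 0.1, -87.8]
wrist_force: [-0.3, 0.4, -0.8]
opening: 0.0384
grasp_force: 0.0
```

Request:
step_arm --targets '[[0.45,[0,0,25],[0,0,0]],[0.45,[0,0,60],[0,0,0]],[0.45,[0,0,100],[0,0,0]],[0.45,[-50,0,120],[0,0,0]],[0.45,[-100,0,120],[0,0,0]],[0.45,[-150,-20,120],[0,0,0]],[0.45,[-200,-40,120],[0,0,0]],[0.45,[-250,-70,120],[0,0,0]]]'

```text
time: 30.4
ee_pos: [0.4094, -0.3377, 0.2119]
tcp_rot: [-180.0, -0.1, -87.7]
wrist_force: [0.5, -0.7, 0.2]
opening: 0.0385
grasp_force: 0.0
```

Request:
step_arm --targets '[[0.45,[-10,-45,0],[0,0,0]],[0.45,[-20,-90,0],[0,0,0]],[0.45,[-30,-130,0],[0,0,0]],[0.45,[-40,-160,0],[0,0,0]],[0.45,[-40,-160,0],[0,0,0]],[0.45,[-40,-160,0],[0,0,0]]]'

```text
time: 31.0
ee_pos: [0.3708, -0.4982, 0.211]
tcp_rot: [180.0, 0.0, -87.8]
wrist_force: [-0.6, 0.4, -0.1]
opening: 0.0387
grasp_force: 0.0
```

```bash
python3 - <<'E'
from h import *
p,d=bot.camera("side");t,e=bot.camera("top");np.savez("pics/top0.npz",p=t,d=e)
P=cloud("top",e)
def r(nm,c,h,z0,z1,f=None):
    m=(abs(P[...,0]-c[0])<h[0])&(abs(P[...,1]-c[1])<h[1])&(P[...,2]>z0)&(P[...,2]<z1)
    if f is not None:m&=f
    x=P[m]
    if len(x)<5: print(nm,len(x));return
    q=cv2.minAreaRect(x[:,:2].astype(np.float32));print(nm,len(x),np.round(q[0],4),np.round(q[1],4),round(q[2],1),x[:,2].mean().round(4))
r("case",(.645,-.277),(.025,.1),.138,.16); r("roll",(.475,-.012),(.045,.045),.04,.056)
r("foil",(.469,.139),(.05,.03),.036,.053); r("carton",(.467,.312),(.07,.05),.034,.048,t.max(2)<80)
im=np.hstack([cv2.resize(p[130:265,165:315,::-1],(420,378),interpolation=cv2.INTER_CUBIC),cv2.resize(t[125:265,120:400,::-1],(380,190),interpolation=cv2.INTER_CUBIC)[:0].reshape(0,380,3) if 0 else cv2.copyMakeBorder(cv2.resize(t[125:265,120:400,::-1],(380,190),interpolation=cv2.INTER_CUBIC),0,188,0,0,0)])
cv2.imwrite("pics/q.png",im);print(bot.get_obs()["time"])
E
```

```text
case 342 [ 0.6457 -0.2741] [0.0166 0.1549] 2.1 0.1485
roll 243 [ 0.4765 -0.0126] [0.0545 0.0516] 89.5 0.0482
foil 289 [0.4725 0.1405] [0.0257 0.0935] 84.8 0.0444
carton 584 [0.4674 0.3124] [0.1097 0.067 ] 4.8 0.0402
31.1
```

View pics/q.png

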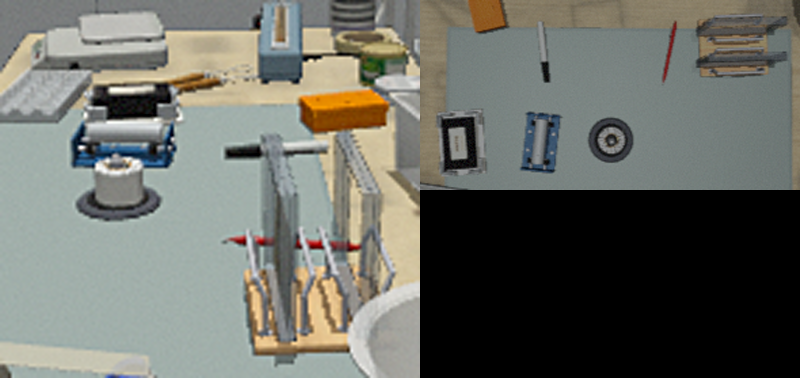

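All four measure home: case top at 148.5 mm, roll top 48, foil top about 47 and carton top 40 mm, each within a few mm of centre. I hand it in.

```bash
python3 -c "
from workcell import bot
print(bot.job_done())"
```

```text
the job is handed in; nothing more can be done
None
```

I handed the job in after about 31 s. The label roll, foil roll, clear case and carton are each seated in their holders, and the last camera check put them all within about 3 mm of centre; no verdict was returned.

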